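# Probe thermometer into the empty well of a vial warmer

### The arm

A 6-joint arm with a two-finger parallel gripper is mounted at the origin on the work surface. World frame = base frame: x ahead of the robot, y to its left, z up, the work surface at z = 0. Lengths are in mm, angles in rad, forces in N, time in s.
With the tool pointing down it reaches from about 350 to 775 mm from the base axis. Payload 7.3 kg.
Tool frame: the origin (TCP) lies at the very end of the fingers, on their centre line; the grasp point (between the pads) lies 19 mm behind it (bot.grip_point_offset is the distance from the TCP to the grasp point, in mm); z points along the fingers, y is the line along which they close (so a half turn about z gives the same grasp; the last joint's range is limited). The gripper opens to 92 mm and grips with 3 to 60 N. Pads are 19 mm wide; open, the fingers measure 130 mm over their backs; the gripper's body (75 mm by 190 mm) begins 47 mm behind the grasp point.
Start: joints at [-1.417, 0.342, 1.524, -0, 1.275, -0.146], TCP at [155.07, -501.596, 226.741] pointing down, gripper open.
Joint ranges: [-2.53, 2.53], [-0.77, 2.02], [0.04, 2.7], [-1, 4.14], [0.28, 2.66], [-3.11, 3.11]. Speed limits (rad/s): [2.57, 2.57, 3.14, 3.14, 3.14, 3.14].

### API

Orientations are given as [roll, pitch, yaw] about the fixed x, y, z axes, in that order (R = Rz(yaw) Ry(pitch) Rx(roll)).
In Python, from plant import bot gives the robot as it stands. The module is installed in compiled form; this text tells all that it offers.
- The arm moves only by the shell command python3 -m jog 'ROWS' [OPENING]. ROWS is JSON, a list of rows, each a list of 6 numbers: the shift along the tool's x, y, z in mm, then the turn, a rotation vector about the tool's x, y, z in rad. In form: [[dx, dy, dz, rx, ry, rz], ...]. A call has 1 to 12 rows; each row shifts and turns the commanded pose from where the row before left it, along the tool's axes as they then stand; what a row does not reach is not made up. A row lasts 1/10 s, in which the tool goes at most 50 mm and 8.59 degrees, less where a joint would pass 70% of its speed; a pose out of reach is approached as far as the arm can. A call with a gripper value outside its range is refused whole. OPENING is the opening in per cent of the stroke, from 0 (shut) to 100 (fully open), set as the call begins (- or left out, the last holds). The fingers move at their own pace and stop on an object; the grip force is fixed at half the most. Time passes only in rows, so rows that do not move let the fingers close. It gives the time, the measured TCP pose, the force, the opening and the grip force at its end, in the units of the state.
- bot.get_obs(): the state, without advancing time (a new reading comes with each control period).
- bot.capture(name): name is "scene" or "top" or "wrist"; returns the picture (400x640x3 uint8, red, green, blue); there is no depth.
- bot.camera_model(name): a dict with "fx", "fy", "cx", "cy" (pixels), "position" and "orientation" of the camera in the world; the wrist camera has in their place "T_tool_cam" (4x4, takes a point from camera to tool coordinates, whose origin is the TCP and whose axes are the flange's). Camera axes: x right, y down, z forward; pixel columns grow to the right and rows downward; lengths in mm; the calibration is good to about 2 mm. A picture is of the moment at which its call begins: read the wrist's pose just before it. camera_model takes no time and is no camera call.
- bot.close_job(): hands the job in; it is judged then, once.
Trained networks look in the newest picture that a camera, given by its name, has taken for a name from the list of things; names that differ only in an ending like _2 or _b are one class to them, and where a whole thing is asked for, a point or a joint stands for the part that bears it (a point fixed in the world has none). Each returns a list of dicts, best first, with "p" (0 to 1); they miss things now and then, are a little off and sometimes report something else, mostly with a low value. They report only what shows in the picture. A call takes as long as a camera call. They do not tell look-alikes from the thing itself.
- bot.outline_of(target, camera): "mask" (400x640 bool, what is visible of it) and "pixel" ([column, row] in pixels, amid what is visible of it).
The state is a dict: "time": time; "joint_positions": joint angles; "dq": joint speeds; "tau": joint torques, N m; "tool_pos": TCP position; "tcp_rot": TCP orientation; "contact_force": force on the tool from outside, world axes, zero at the start; "moment": the same for the moment, N m; "grip_width": finger opening in mm; "finger_force": force on a finger pad.
Only numpy, scipy, OpenCV 4.12 (cv2) and the standard library are available. Lean on these libraries where they do the work, as an engineer would, in place of code of your own. Each camera call takes 0.05 s, during which the arm holds its last target. There are 200 camera calls.

### The job

Check the temperature of the vial warmer: lift the probe thermometer straight up out of its storage stand and lower it, stem down, into the one well of the warmer that has no vial in it, until its collar sits flat on the metal block. Do not drop it in: keep hold of it until the stem is well inside the well, then let go and leave it standing upright. Leave the two vials where they are in their wells.

Things in the scene. Friction and masses are not known exactly. Their poses are not given: they have to be found in the camera images.
- probe: Round upright probe thermometer, about 120 g: steel stem 8 mm across, steel collar 46 mm across and 6 mm thick, on it a white plastic head 30 mm across with a dark display on top. Origin on the axis at the collar's underside, z up: stem 55 mm below it, head 6 to 58 mm above. Starts with its collar on a fixed grey stand, 76 mm square and 70 mm tall, its stem in the stand's 24 mm hole.
- well (a point): Centre of the mouth of the empty well: a hole 30 mm wide, 65 mm deep in an aluminium block 66 mm square, top 90 mm above the table. The fixed white warmer (232 mm long) has three such blocks in a row, 68 mm apart; any one may be the empty one, the other two hold vials. Site axes: y along the row, x across it, z up. A low console (45 mm tall) lies on its +x side.
- vial_a: Amber glass vial 27 mm across and 80 mm tall with a white cap, loose in one of the other wells, 15 mm proud of the block. Origin at the centre of its underside, z up.
- vial_b: A second vial just like the first, in the remaining well. Origin at the centre of its underside, z up.
There are look-alikes about, which are no part of the job. What is shaped like the probe but green or purple is not meant.

How it is judged (in metres and radians):
On the way:
1. the probe's tip is at least 20 mm inside the empty well while the fingers still hold it (horizontal distance between probe and well below 0.015 m and z of probe in the frame of well below 0.035 m and contact force between the fingers and probe above 0.5 N), for 0.1 s.
At the end, for the whole second after the job is handed in: The probe stands released and at rest in the empty well, upright within 0.15 rad, its axis within 15 mm of the well's centre and its collar within 5 mm of the block's top; both vials are still in their wells, within 15 mm of where they were (horizontal distance between probe and well below 0.015 m and z of probe in the frame of well between -0.005 and 0.005 m and angle between probe's own z axis and vertical below 0.15 rad and linear speed of probe below 0.02 m/s and distance of each of vial_a, vial_b from where it was at the start of the episode below 0.015 m); the robot touches nothing.
It fails at once if a vial is pulled or knocked out of its place (moved more than 20 mm) (distance of any of vial_a, vial_b from where it was at the start of the episode above 0.02 m).
It also fails if it takes over 43 s, if anything falls off the work surface, if the arm or the gripper's body presses on something with over 40 N, if the wrist force passes 120 N, or if a joint passes its speed limit or range.

## Working session

There is one attempt and no reset: what is moved stays moved. The work goes in short steps, Python scripts to look and compute and a shell command to move; the robot and the scene stay as the last step left them, time stands still between calls to the robot, and variables do not carry over. Pictures are saved under pics/ and viewed, at most 10 in all, crops included, and the job is handed in when it is done.

```bash
mkdir -p pics
cat > h.py <<'E'
import numpy as np,cv2
from scipy.spatial.transform import Rotation as R
from plant import bot
def cam(name,obs=None):
    m=bot.camera_model(name);K=(m['fx'],m['fy'],m['cx'],m['cy'])
    if name=='wrist':
        o=obs or bot.get_obs();T=np.array(m['T_tool_cam']);Rt=R.from_euler('xyz',o['tcp_rot']).as_matrix()
        return K,Rt@T[:3,:3],Rt@T[:3,3]+np.array(o['tool_pos'])
    o=np.array(m['orientation'])
    Rm=o if o.shape==(3,3) else R.from_euler('xyz',o).as_matrix()
    return K,Rm,np.array(m['position'])
def at_z(c,px,z):
    K,Rm,p=c;d=Rm@np.array([(px[0]-K[2])/K[0],(px[1]-K[3])/K[1],1]);return p+d*(z-p[2])/d[2]
def proj(c,P):
    K,Rm,p=c;q=Rm.T@(np.array(P)-p);return np.array([K[0]*q[0]/q[2]+K[2],K[1]*q[1]/q[2]+K[3]])
E
python3 - <<'E'
from h import *
print(bot.get_obs())
for n in('top','scene'):
    im=bot.capture(n);cv2.imwrite(f'pics/{n}0.png',im[:,:,::-1]);c=cam(n);print(n,bot.camera_model(n))
    for t in('probe','vial_a','well'):
        for d in bot.outline_of(t,n):print(t,round(d['p'],2),d['pixel'],d['mask'].sum(),at_z(c,d['pixel'],{'probe':128,'vial_a':105,'well':90}[t]).round())
E
```

```text
{'time': 0.0, 'joint_positions': array([-1.41699905e+00,  3.42706940e-01,  1.52501417e+00, -5.01824466e-05,
        1.27541341e+00, -1.45988960e-01]), 'dq': array([-0.00016078, -0.00018571,  0.0022914 , -0.00040899, -0.0003527 ,
       -0.00094664]), 'tau': array([ 3.26916641e-03, -4.31232262e+01, -2.44217777e+01,  7.20028044e-02,
        5.59617381e-02, -1.06690898e-04]), 'tool_pos': array([ 154.98897743, -501.1684191 ,  226.05415671]), 'tcp_rot': array([-3.14006020e+00, -1.76821397e-04,  2.99800748e-01]), 'contact_force': array([ 0.33507413, -0.99087152,  0.19184382]), 'moment': array([-0.02173477,  0.00127923,  0.02809669]), 'finger_force': 0.0, 'grip_width': 91.52382808121503}
top {'fx': 399.507552979018, 'fy': 399.507552979018, 'cx': 316.78677918745774, 'cy': 195.87237615649127, 'position': array([316.8256614 ,  -6.32223112, 828.25177782]), 'orientation': array([-2.8955087 , -0.00579741, -1.61974368])}
probe 0.97 [400.3, 261.4] 624 [ 368. -158.  128.]
probe 0.83 [392.6, 185.1] 471 [ 506. -158.  128.]
probe 0.64 [447.0, 157.8] 550 [ 554. -264.  128.]
vial_a 0.74 [188.4, 185.9] 190 [529. 220. 105.]
well 0.66 [223.7, 189.5] 1274 [523. 157.  90.]
scene {'fx': 445.17676180599256, 'fy': 445.17676180599256, 'cx': 320.46774764593385, 'cy': 207.79699713210226, 'position': array([797.73328771, 437.90412872, 976.82347477]), 'orientation': array([-2.57587338, -0.01520203,  2.51775829])}
probe 0.87 [306.7, 165.1] 357 [ 428. -110.  128.]
probe 0.78 [217.8, 169.5] 314 [ 609. -220.  128.]
probe 0.72 [262.6, 176.6] 366 [ 533. -141.  128.]
vial_a 0.52 [363.2, 302.0] 172 [526. 232. 105.]
vial_a 0.48 [325.5, 254.2] 139 [525. 100. 105.]
well 0.61 [339.5, 279.7] 1038 [531. 160.  90.]
```

View pics/top0.png

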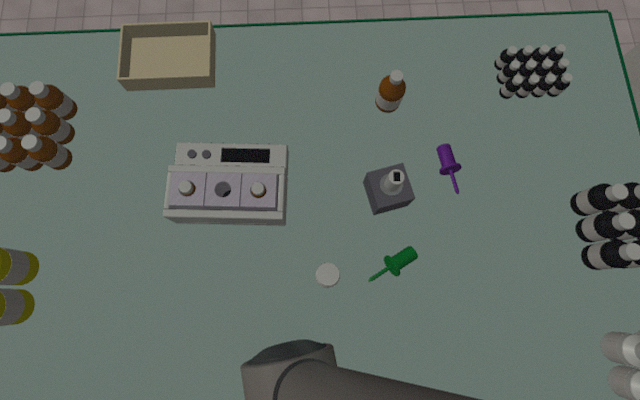

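View pics/scene0.png

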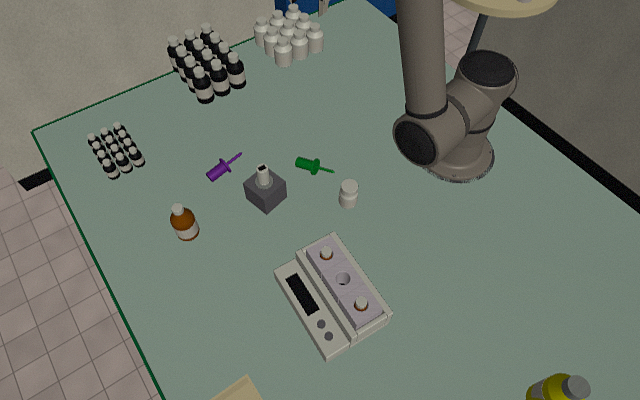

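The top view shows the probe upright in its grey stand, with the display at about (397,177). The purple (447,160) and green (400,261) ones lie on the table and are decoys. The warmer's empty well is the middle one, at (223,189), between capped vials at (187,187) and (258,189).

Run:
```python
from h import *
t=cam('top');s=cam('scene')
print('probe',at_z(t,(397,177),128),at_z(s,(263,168),128), at_z(t,(392.6,185.1),100),at_z(s,(262.6,176.6),100))
print('well',at_z(t,(223,189),90),at_z(s,(343,279),90))
a=at_z(t,(187,187),105);b=at_z(t,(258,189),105);c=at_z(s,(361,301),105);d=at_z(s,(326,253),105);print(a,b,c,d)
print(np.arctan2(*(a-b)[:2]),np.arctan2(*(c-d)[:2]))
```

```text
probe [ 520.9212414  -167.44880559  128.        ] [ 518.81868491 -162.58231021  128.        ] [ 513.51990628 -163.98800962  100.        ] [ 524.29621248 -160.55117362  100.        ]
well [523.85988334 158.68686593  90.        ] [523.977637   163.33333503  90.        ]
[526.72933883 222.6400227  105.        ] [516.55236421  89.94134087 105.        ] [527.89249316 227.98078235 105.        ] [521.90398891  97.99381331 105.        ]
0.07654252408750095 0.04603748291887674
```

```bash
python3 -m jog '[[0,0,0,0,0,-0.148],[0,0,0,0,0,-0.148],[0,0,0,0,0,-0.148],[0,0,0,0,0,-0.148],[0,0,0,0,0,-0.148],[0,0,0,0,0,-0.148],[0,0,0,0,0,-0.148],[0,0,0,0,0,-0.148],[0,0,0,0,0,0]]' 100 && python3 -m jog '[[30,28,0,0,0,0],[30,28,0,0,0,0],[30,28,0,0,0,0],[30,28,0,0,0,0],[30,28,0,0,0,0],[30,28,0,0,0,0],[30,28,0,0,0,0],[30,28,0,0,0,0],[30,28,0,0,0,0],[30,28,0,0,0,0],[30,28,0,0,0,0],[30,28,0,0,0,0]]' && python3 -m jog '[[0,0,0,0,0,0],[0,0,0,0,0,0]]'
python3 - <<'E'
from h import *
o=bot.get_obs();im=bot.capture('wrist');cv2.imwrite('pics/w1.png',im[:,:,::-1]);c=cam('wrist',o);print(o['tool_pos'],o['tcp_rot'])
print(bot.camera_model('wrist')['T_tool_cam'])
for d in bot.outline_of('probe','wrist'):
    v,u=np.nonzero(d['mask']);print(d['p'],d['pixel'],u.min(),u.max(),v.min(),v.max(),at_z(c,d['pixel'],128))
print(proj(c,(519,-164,128)),proj(c,(519,-164,73)))
E
```

```text
time: 1.3
tool_pos: [155.0, -501.6, 226.7]
tcp_rot: [-3.142, 0.0, 1.485]
contact_force: [-0.2, -0.6, -0.0]
grip_width: 91.6
finger_force: 0.0
time: 2.5
tool_pos: [522.2, -170.8, 226.8]
tcp_rot: [3.141, 0.0, 1.479]
contact_force: [-0.6, -0.7, -0.1]
grip_width: 92.1
finger_force: 0.0
time: 2.7
tool_pos: [521.2, -171.5, 226.4]
tcp_rot: [-3.141, 0.0, 1.483]
contact_force: [0.3, -0.3, -0.2]
grip_width: 91.7
finger_force: 0.0
[ 521.23535057 -171.48754297  226.36003388] [-3.14079995e+00  1.25702362e-04  1.48288624e+00]
[[ 7.25085976e-04 -9.52293252e-01 -3.05183611e-01  8.21184923e+01]
 [ 9.99999621e-01  8.37555305e-04 -2.37603074e-04  3.45589035e-01]
 [ 4.81875956e-04 -3.05183323e-01  9.52293498e-01 -1.58203120e+02]
 [ 0.00000000e+00  0.00000000e+00  0.00000000e+00  1.00000000e+00]]
0.76 [211.6, 186.3] 167 234 144 215 [ 423.49727628 -149.90070562  128.        ]
0.75 [362.0, 259.0] 315 387 243 276 [ 563.85944211 -240.73558537  128.        ]
0.56 [317.0, 182.3] 296 334 163 208 [ 524.21391598 -154.71833947  128.        ]
[312.42493495 192.09170525] [313.01112166 178.69323497]
```

View pics/w1.png

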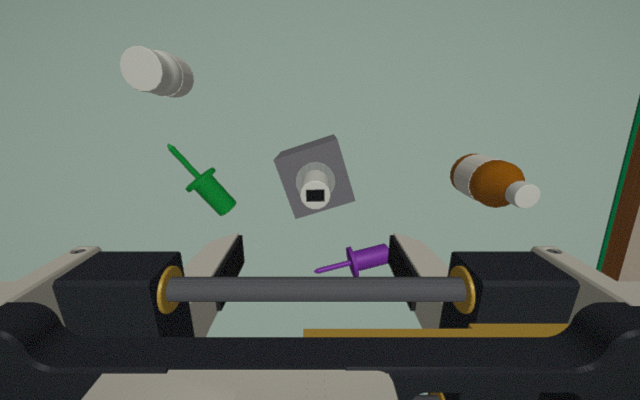

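The display top is at (315,195) and the collar at about (316,180). That puts the probe near (521,-167), between the fingers; I shift about 5 mm along tool x and go down.

```bash
python3 -m jog '[[5,0,20,0,0,0],[0,0,20,0,0,0],[0,0,20,0,0,0],[0,0,20,0,0,0],[0,0,20,0,0,0],[0,0,20,0,0,0],[0,0,11,0,0,0],[0,0,10,0,0,0],[0,0,0,0,0,0],[0,0,0,0,0,0]]' 100 && python3 -m jog '[[0,0,0,0,0,0],[0,0,0,0,0,0],[0,0,0,0,0,0],[0,0,0,0,0,0],[0,0,0,0,0,0],[0,0,0,0,0,0],[0,0,0,0,0,0],[0,0,0,0,0,0],[0,0,0,0,0,0],[0,0,0,0,0,0]]' 0
```

```text
time: 3.8
tool_pos: [521.7, -167.6, 86.3]
tcp_rot: [3.141, 0.0, 1.483]
contact_force: [-0.1, 0.1, 0.1]
grip_width: 91.8
finger_force: 0.0
time: 4.8
tool_pos: [521.5, -167.2, 85.7]
tcp_rot: [-3.141, 0.0, 1.484]
contact_force: [-0.4, 0.2, 0.1]
grip_width: 29.3
finger_force: 30.0
```

```bash
python3 -m jog '[[0,0,-10,0,0,0],[0,0,-15,0,0,0],[0,0,-15,0,0,0],[0,0,-15,0,0,0],[0,0,-15,0,0,0],[0,0,-15,0,0,0],[0,0,-15,0,0,0],[0,0,-15,0,0,0],[0,0,-15,0,0,0],[0,0,-10,0,0,0],[0,0,0,0,0,0]]'
python3 - <<'E'
from h import *
bot.capture('wrist');o=bot.get_obs();im=bot.capture('wrist');cv2.imwrite('pics/w2.png',im[:,:,::-1])
y=o['tcp_rot'][2];d=np.array([524-o['tool_pos'][0],161-o['tool_pos'][1]])
print(d@[np.cos(y),np.sin(y)],d@[np.sin(y),-np.cos(y)])
E
```

```text
time: 5.9
tool_pos: [522.1, -167.4, 227.4]
tcp_rot: [3.139, 0.001, 1.484]
contact_force: [-0.8, 0.1, -1.1]
grip_width: 29.7
finger_force: 30.0
327.1762580441115 -26.179295556658836
```

View pics/w2.png

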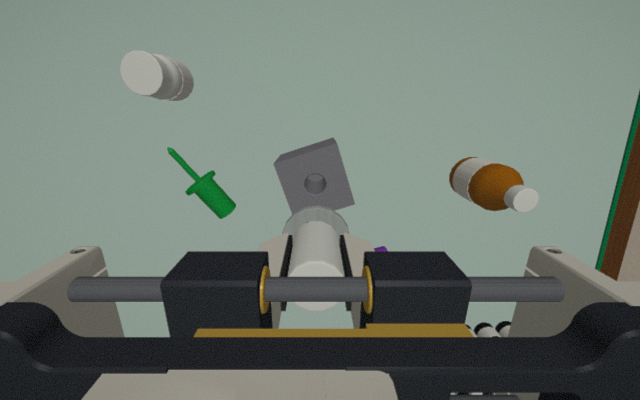

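The probe is held upright between the fingers (head at about (316,250)) and the empty stand hole shows at (315,183). I go to about 57 mm short of the well for a close look.

```bash
python3 -m jog '[[15,-3,0,0,0,0],[30,-3,0,0,0,0],[30,-3,0,0,0,0],[30,-3,0,0,0,0],[30,-3,0,0,0,0],[30,-3,0,0,0,0],[30,-3,0,0,0,0],[30,-3,0,0,0,0],[30,-2,0,0,0,0],[15,-3,0,0,0,0],[0,0,0,0,0,0],[0,0,0,0,0,0]]'
python3 - <<'E'
from h import *
o=bot.get_obs();im=bot.capture('wrist');cv2.imwrite('pics/w3.png',im[:,:,::-1]);c=cam('wrist',o);print(o['tool_pos'],o['tcp_rot'])
for t,z in(('well',90),('vial_a',105)):
  for d in bot.outline_of(t,'wrist'):
    v,u=np.nonzero(d['mask']);print(t,d['p'],d['pixel'],u.min(),u.max(),v.min(),v.max(),at_z(c,d['pixel'],z))
print(proj(c,(524,161,90)))
E
```

```text
time: 7.2
tool_pos: [515.7, 104.2, 225.3]
tcp_rot: [-3.141, 0.001, 1.485]
contact_force: [-0.2, 0.3, -0.8]
grip_width: 29.8
finger_force: 30.0
[515.65493211 104.22882633 225.3301044 ] [-3.14083403e+00  7.82226974e-04  1.48467405e+00]
well 0.76 [320.9, 139.9] 285 350 104 169 [525.77213696 156.38491054  90.        ]
vial_a 0.88 [317.8, 194.9] 307 330 187 207 [517.90270037 101.73952866 105.        ]
vial_a 0.57 [310.5, 67.9] 304 330 50 83 [521.31133221 223.18211913 105.        ]
vial_a 0.22 [319.6, 243.1] 284 348 206 311 [515.26040555  45.9031394  105.        ]
[318.83535254 135.52055249]
```

View pics/w3.png

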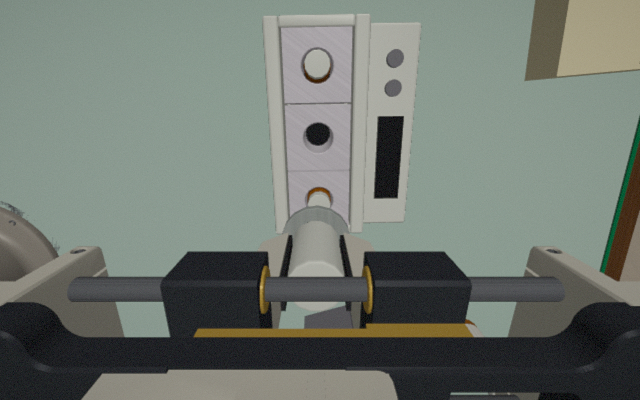

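The empty well's mouth is centred at about (318,137), with vials ahead of it at (317,65) and behind it at (318,195). That puts it near (523.5,160), 56 mm further along tool x and 3 mm along tool y.

```bash
python3 -m jog '[[14,1,0,0,0,0],[14,1,0,0,0,0],[14,1,0,0,0,0],[14,0,0,0,0,0],[0,0,0,0,0,0],[0,0,15,0,0,0],[0,0,15,0,0,0],[0,0,12,0,0,0],[0,0,10,0,0,0],[0,0,0,0,0,0],[0,0,0,0,0,0]]'
python3 - <<'E'
from h import *
for n in('top','scene'):
    im=bot.capture(n);c=cam(n);u,v=proj(c,(523.5,160,90)).astype(int);print(n,u,v)
    cv2.imwrite(f'pics/{n}1.png',cv2.resize(im[v-60:v+60,u-65:u+65,::-1],None,fx=4,fy=4,interpolation=2))
E
cd pics; python3 -c "
import cv2,numpy as np
a=cv2.imread('top1.png');b=cv2.imread('scene1.png');cv2.imwrite('both1.png',cv2.resize(np.hstack([a,b]),(798,368)))"
```

```text
time: 8.45
tool_pos: [524.1, 159.8, 173.9]
tcp_rot: [3.141, 0.0, 1.484]
contact_force: [0.5, 0.6, -1.2]
grip_width: 29.5
finger_force: 30.0
top 222 189
scene 342 277
```

View pics/both1.png

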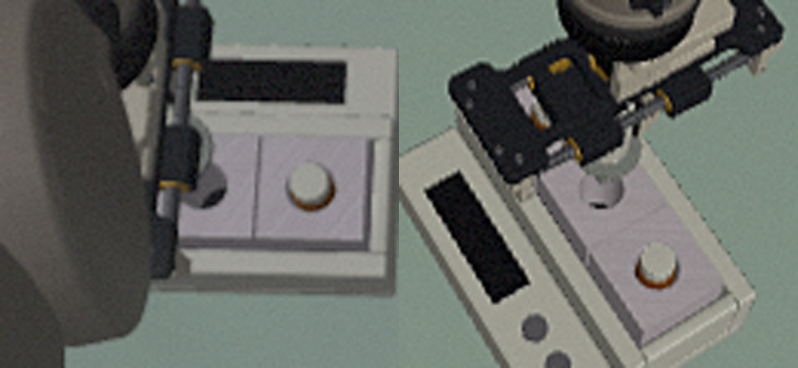

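In the scene crop the well mouth is at about (602,190), within 2 px of where I projected it, and the collar is above it; the top crop agrees. Lowering with the grip held, 46 mm in steps.

```bash
python3 -m jog '[[0,0,8,0,0,0],[0,0,8,0,0,0],[0,0,8,0,0,0],[0,0,8,0,0,0],[0,0,8,0,0,0],[0,0,6,0,0,0],[0,0,0,0,0,0],[0,0,0,0,0,0],[0,0,0,0,0,0]]'
```

```text
time: 9.45
tool_pos: [524.2, 159.9, 128.1]
tcp_rot: [3.141, -0.0, 1.484]
contact_force: [-1.1, -0.3, -1.4]
grip_width: 29.4
finger_force: 30.0
```

```bash
python3 -m jog '[[0,0,6,0,0,0],[0,0,6,0,0,0],[0,0,5,0,0,0],[0,0,3,0,0,0],[0,0,0,0,0,0],[0,0,0,0,0,0]]'; python3 -m jog '[[0,0,1,0,0,0],[0,0,1,0,0,0],[0,0,0,0,0,0],[0,0,0,0,0,0]]'
```

```text
time: 10.05
tool_pos: [524.0, 159.9, 107.7]
tcp_rot: [-3.142, 0.0, 1.484]
contact_force: [-1.1, -0.2, -1.4]
grip_width: 29.5
finger_force: 30.0
time: 10.45
tool_pos: [524.0, 159.9, 105.7]
tcp_rot: [3.141, 0.0, 1.484]
contact_force: [-0.1, -0.0, -1.4]
grip_width: 29.5
finger_force: 30.0
```

```bash
python3 -c "
from h import *
im=bot.capture('scene');cv2.imwrite('pics/s2.png',cv2.resize(im[210:340,270:430,::-1],None,fx=4,fy=4,interpolation=2))"
```

```text
(no output)
```

View pics/s2.png

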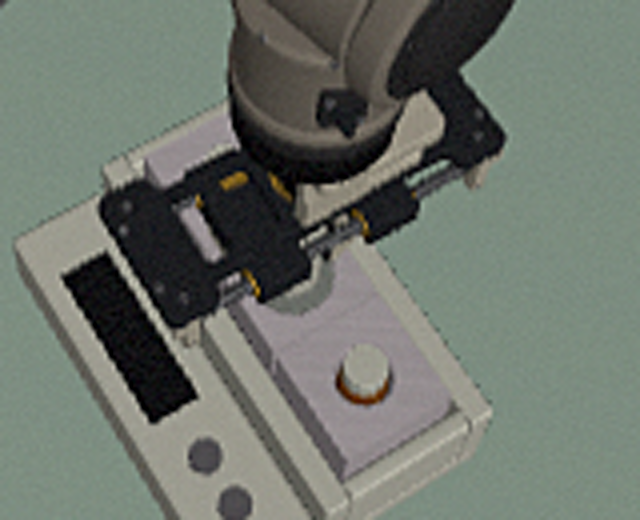

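The collar (crop (305,290)) is at the block surface and covers the mouth. The stem is inside, but there is no contact force yet, so I creep down to touch.

```bash
python3 -m jog '[[0,0,0.5,0,0,0],[0,0,0,0,0,0],[0,0,0,0,0,0]]'; python3 -m jog '[[0,0,0.5,0,0,0],[0,0,0,0,0,0],[0,0,0,0,0,0]]'
```

```text
time: 10.8
tool_pos: [524.0, 159.8, 105.7]
tcp_rot: [3.141, 0.0, 1.484]
contact_force: [-2.3, -0.0, 5.5]
grip_width: 29.8
finger_force: 30.0
time: 11.1
tool_pos: [524.0, 159.8, 105.6]
tcp_rot: [3.141, -0.0, 1.484]
contact_force: [-3.9, -1.0, 9.5]
grip_width: 29.3
finger_force: 30.0
```

Seated (contact force up to 9.5 N upward). Relieve, release and go up.

```bash
python3 -m jog '[[0,0,-0.7,0,0,0],[0,0,0,0,0,0],[0,0,0,0,0,0]]' && python3 -m jog '[[0,0,0,0,0,0],[0,0,0,0,0,0],[0,0,0,0,0,0],[0,0,0,0,0,0],[0,0,0,0,0,0],[0,0,0,0,0,0],[0,0,0,0,0,0],[0,0,0,0,0,0]]' 80 && python3 -m jog '[[0,0,-8,0,0,0],[0,0,-12,0,0,0],[0,0,-15,0,0,0],[0,0,-15,0,0,0],[0,0,-20,0,0,0],[0,0,-20,0,0,0],[-20,0,-20,0,0,0],[-40,0,0,0,0,0],[-40,0,0,0,0,0],[-20,0,0,0,0,0],[0,0,0,0,0,0],[0,0,0,0,0,0]]'
python3 - <<'E'
from h import *
o=bot.get_obs();im=bot.capture('wrist');s=bot.capture('scene');c=cam('wrist',o)
u,v=proj(c,(523.5,160,148));print(u,v)
cv2.imwrite('pics/f.png',np.hstack([cv2.resize(im,(400,250)),cv2.resize(s[217:317,270:430],(400,250))])[:,:,::-1])
for d in bot.outline_of('probe','wrist'):print(d['p'],d['pixel'],at_z(c,d['pixel'],120))
E
```

```text
time: 11.4
tool_pos: [524.0, 159.8, 105.7]
tcp_rot: [3.141, 0.0, 1.484]
contact_force: [-3.8, -0.2, 4.3]
grip_width: 29.4
finger_force: 30.0
time: 12.2
tool_pos: [523.9, 159.9, 105.4]
tcp_rot: [3.142, 0.0, 1.484]
contact_force: [-0.2, 0.0, -1.1]
grip_width: 73.5
finger_force: 0.0
time: 13.4
tool_pos: [513.7, 40.4, 216.3]
tcp_rot: [3.14, -0.0, 1.483]
contact_force: [0.2, -0.2, -0.2]
grip_width: 73.3
finger_force: 0.0
314.14283368345747 56.361727684955866
0.79 [242.8, 323.4] [420.01287404 -97.42537592 120.        ]
0.73 [315.0, 62.5] [524.09773511 160.03631504 120.        ]
```

View pics/f.png

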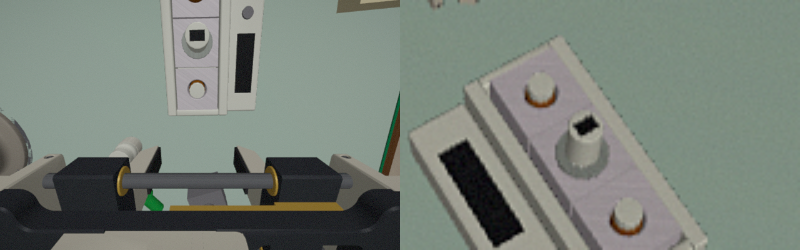

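The probe stands upright in the middle well, at (197,40) in the left image and (583,140) in the right one, with its collar flat. Both vials are in place and the gripper is clear.

```bash
python3 -c "
from plant import bot
print(bot.close_job())"
```

```text
the job is handed in; nothing more can be done
None
```

The probe is standing upright and released in the empty middle well, collar flat on the block and both vials untouched; I handed the job in at about 13.5 s, but no pass/fail verdict was returned.

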